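# Refit the crank of a hand coffee grinder

### The job

Refit the crank on the hand coffee grinder: set its hub on the drive shaft, turn it gently until the square drops in, and slide it down past the sprung balls until it clicks fully home, without forcing it. Then turn the crank about a quarter turn clockwise (seen from above) to check that the burrs run, and let go, leaving the other things on the worktop where they are.

Things in the scene. Friction and masses are not known exactly. Their poses are not given: they have to be found in the camera images.
- crank: Loose crank, 0.14 to 0.2 kg, standing on the worktop on its hub. Origin: centre of the hub's underside (the mouth of the bore); z up; x along the arm to the knob. Hub: square steel block 30 x 30 mm, 38 mm high, sides facing x and y. Bore: square hole 13.4 mm wide, parallel to the hub's sides, open below, 32 mm deep, inner groove 6.8 to 15 mm above the underside for the detent balls.
- crank_grip (a point): Where to grip the hub: on its axis, 26 mm above its underside, axes as the crank's. Grip from above across the two y sides (30 mm apart, 30 mm long); the flat arm, 14 mm wide, leaves the top of the hub (33 to 38 mm up) along +x. Held twisted or off-centre the bore binds on the shaft: give way to the sideways force and twist felt at the hand.
- crank_knob (a point): Middle of the dark wooden knob (26 mm thick, 38 to 70 mm above the hub's underside) at the arm's end: 88 mm along x and 54 mm above the crank's origin.
- grinder: Hand coffee grinder: upright cylinder 52 to 56 mm thick, bright steel below, dark above with a rubber grip band, on a black rubber suction foot 104 mm wide that fixes it to the worktop. Origin: centre of the foot on the worktop, z up. Its black lid ends 146 mm up; the drive shaft rises from the middle of the lid.
- grinder_seat (a point): On the shaft's axis, 152 mm above the worktop, on the rubber washer (23 mm wide) where the hub rests when home. Above it the shaft is 12 mm square up to 22 mm, then a round pilot 12 mm thick up to 25 mm, then a nose tapering to 7 mm at 28 mm. A straight push under 20 N is safe; all contact forces between crank and grinder together (with ball squeeze and binding) must stay under 40 N.
- shaft_square (a point): On the shaft's axis, top of the square, 22 mm above the seat. This frame does NOT turn with the shaft: the square stands at any angle and is not measured. Until bore and square agree (within some 7 degrees; again every 90 degrees) the hub stands here, 22 mm above the seat; press lightly (3 to 8 N) and turn it until it gives way.
- detent (a point): On the shaft's axis, 10 mm above the seat, level with two sprung balls in two flats of the square. They meet the hub's mouth when it is 13 mm above the seat; a push of some 8 to 14 N carries it over them, then it slides easily, and in the last 3 mm the balls snap into the groove and draw the hub down to the seat (the click). They then hold it down.
- burr (a joint): Angle by which shaft and burrs have been turned since the start (rad), positive clockwise seen from above; 0 at the start whatever the angle of the square. The burrs drag with 0.12 N m, which holds the shaft still while the hub is turned lightly on top of it. The square has about 7 degrees of play each way.
- cafetiere: Glass cafetiere with black handle, 100 x 149 x 225 mm; origin under its centre. A bystander.
- jar_honey: Glass jar with a pale metal lid, 71 mm wide, 110 mm high; origin under its centre. A bystander.
- mug_1: White mug, 92 mm wide, 93 mm high; origin under its centre. A bystander.
- mug_2: Blue mug, 92 mm wide, 95 mm high; origin under its centre. A bystander.

How it is judged (in metres and radians):
On the way, in this order (a step that is already met when the one before it is completed fails the run):
1. the crank has clicked home on the shaft (z of crank in the frame of grinder_seat below 0.002 m and horizontal distance between crank and grinder_seat below 0.003 m and angle between crank's own z axis and vertical below 0.08 rad), for 0.2 s.
2. the crank has then been turned about a quarter turn clockwise (value of joint burr above 1.2 rad), for 0.1 s.
At the end, for the whole second after the job is handed in: The crank's hub sits on the shaft with its underside within 2 mm of the seat, within 3 mm of the axis and upright within 0.08 rad; the burrs have been turned 1.2 to 2.1 rad clockwise after the click; the crank is at rest and released (all of step 1 and value of joint burr between 1.2 and 2.1 rad and linear speed of crank below 0.02 m/s); the robot touches nothing.
It fails at once if the crank is forced: contact forces between crank and grinder together pass 40 N (contact force between crank and grinder above 40 N).
It fails at once if a bystander is moved by more than 30 mm (distance of any of cafetiere, jar_honey, mug_1, mug_2 from where it was at the start of the episode above 0.03 m).
It also fails if it takes over 64 s, if anything falls off the work surface, if the arm or the gripper's body presses on something with over 40 N, if the wrist force passes 120 N, or if a joint passes its speed limit or range.

### The arm

A 6-joint arm with a two-finger parallel gripper is mounted at the origin on a cart in front of the work surface, level with it; the furniture and walls round the work are solid. World frame = base frame: x ahead of the robot, y to its left, z up, the work surface at z = 0. Lengths are in m, angles in degrees, forces in N, time in s.
With the tool pointing down it reaches from about 0.3 to 0.75 m from the base axis. Payload 8.5 kg.
Tool frame: the origin (TCP) lies at the very end of the fingers, on their centre line; the grasp point (between the pads) lies 19 mm behind it (env.hold_point_z is the distance from the TCP to the grasp point, in m); z points along the fingers, y is the line along which they close (so a half turn about z gives the same grasp; the last joint's range is limited). The gripper opens to 85 mm and grips with 20 to 120 N. Pads are 22 mm wide; open, the fingers measure 114 mm over their backs; the gripper's body (76 mm by 85 mm) begins 54 mm behind the grasp point. The pads swing forward as they close: fully open they stand 13 mm farther back than shut.
Start: joints at [-84.643, 21.807, 74.336, -0, 83.858, -12.336], TCP at [0.167, -0.524, 0.231] pointing down, gripper open.
Joint ranges: [-178.18, 178.18], [-50.72, 133.34], [12.68, 142.11], [-81.47, 261.47], [9.98, 163.14], [-165.26, 165.26]. Speed limits (degrees/s): [136.94, 136.94, 180, 180, 180, 180].

### API

Orientations are given as a 3x3 rotation matrix whose columns are the frame's x, y, z axes.
In Python, from rig import env, optics gives the robot as it stands.
- The arm moves only by the shell command python3 -m jog 'ROWS' [OPENING] [FORCE]. ROWS is JSON, a list of rows, each an object with "linear": the shift along the tool's x, y, z in units of 40 mm (1.0 is 40 mm), a list of three; "roll": the turn about the tool's z in units of 5 degrees (1.0 is 5 degrees). A call has 1 to 12 rows; each row shifts and turns the commanded pose from where the row before left it, along the tool's axes as they then stand; what a row does not reach is not made up. A row lasts 1/12 s, in which the tool goes at most 41.7 mm and 7.16 degrees, less where a joint would pass 70% of its speed; a pose out of reach is approached as far as the arm can. A call is refused whole if a number of a shift passes 1 or a number of a turn 1, either way. A call with a gripper value outside its range is refused whole. OPENING is the opening, from -1 (shut) to 1 (fully open), set as the call begins (- or left out, the last holds). The fingers move at their own pace and stop on an object; FORCE is the grip in N (left out, the last holds). Time passes only in rows, so rows that do not move let the fingers close. It gives the time, the measured TCP pose, the force, the opening and the grip force at its end, in the units of the state.
- env.observe(): the state, without advancing time (a new reading comes with each control period).
- optics.get_image(name): name is "scene" or "top" or "wrist"; returns the picture (400x640x3 uint8, red, green, blue); there is no depth.
- optics.calibration(name): a dict with "fov_y" (degrees; the focal length in pixels is half the picture's height over the tangent of half this angle, whatever the lens; pixels are square), "cx", "cy" (the principal point, pixels), "D" ([k1, k2, p1, p2, k3] as OpenCV has them; the pictures are not rectified), "T" (4x4, takes a point from camera to world coordinates). Camera axes: x right, y down, z forward; pixel columns grow to the right and rows downward; lengths in m; the calibration is good to about 2 mm. A picture is of the moment at which its call begins: read the wrist's pose just before it. calibration takes no time and is no camera call; for the wrist camera it gives the pose at the moment of the call.
- env.close_job(): hands the job in; it is judged then, once.
The state is a dict: "time_s": time; "q": joint angles; "qvel": joint speeds; "joint_efforts": joint torques, N m; "position": TCP position; "tool_rot": TCP orientation; "ft_force": force on the tool from outside, world axes, zero at the start; "wrist_torque": the same for the moment, N m; "grip_width": finger opening in m; "gripper_force": force on a finger pad.
Only numpy, scipy, OpenCV 4.12 (cv2) and the standard library are available. Lean on these libraries where they do the work, as an engineer would, in place of code of your own. Each camera call takes 0.05 s, during which the arm holds its last target. There are 200 camera calls.

## Working session

There is one attempt and no reset: what is moved stays moved. The work goes in short steps, Python scripts to look and compute and a shell command to move; the robot and the scene stay as the last step left them, time stands still between calls to the robot, and variables do not carry over. Pictures are saved under pics/ and viewed, at most 10 in all, crops included, and the job is handed in when it is done.

```bash
mkdir -p pics; ls; python3 - <<'E'
from rig import env, optics
import cv2,numpy as np
s=env.observe(); print(s)
for n in ("scene","top","wrist"):
    im=optics.get_image(n); cv2.imwrite(f"pics/{n}0.png",im[:,:,::-1]); c=optics.calibration(n); print(n,c)
E
```

```text
pics
{'time_s': 0.0, 'q': array([-8.46428743e+01,  2.18420111e+01,  7.43855362e+01, -1.22079056e-03,
        8.38585489e+01, -1.23347710e+01]), 'qvel': array([ 0.01698141, -0.0760773 ,  0.01937325,  0.01871378, -0.10645359,
       -0.03794109]), 'joint_efforts': array([-7.58704118e-04, -4.48461163e+01, -2.31275654e+01, -2.25227277e-04,
        4.77856011e-03, -1.66067923e-05]), 'position': array([ 0.16711717, -0.52368184,  0.23069761]), 'tool_rot': array([[ 9.52703797e-01,  3.03900393e-01, -1.61385370e-04],
       [ 3.03900287e-01, -9.52702673e-01,  1.49411930e-03],
       [ 3.00311168e-04, -1.47249819e-03, -9.99998871e-01]]), 'ft_force': array([-0.0562177 ,  0.04984181, -0.77177516]), 'wrist_torque': array([0.00366147, 0.03031194, 0.04430924]), 'gripper_force': 0.0, 'grip_width': 0.08571313964314205}
scene {'fov_y': 53.90977689734823, 'cx': 320.61417072979356, 'cy': 201.19309984030895, 'D': array([-0.09211595,  0.        ,  0.        ,  0.        ,  0.        ]), 'T': array([[-0.77463345, -0.31760588,  0.54687249, -0.00515976],
       [-0.63212833,  0.41468718, -0.65455964,  0.69839
[... 254 characters left out ...]
.        ,  0.        ,  0.        ]), 'T': array([[ 0.02489338, -0.99429707,  0.1036998 ,  0.45341174],
       [-0.999632  , -0.02363915,  0.0133065 ,  0.00516593],
       [-0.01077924, -0.10399288, -0.99451963,  1.13690473],
       [ 0.        ,  0.        ,  0.        ,  1.        ]])}
wrist {'fov_y': 66.18472926723915, 'cx': 316.8109413571408, 'cy': 199.24305787681857, 'D': array([-0.0388689,  0.       ,  0.       ,  0.       ,  0.       ]), 'T': array([[ 0.30251881, -0.90707318, -0.29274667,  0.24223669],
       [-0.95314275, -0.28825936, -0.09179021, -0.50021024],
       [-0.00112653,  0.30679763, -0.9517741 ,  0.37327247],
       [ 0.        ,  0.        ,  0.        ,  1.        ]])}
```

View pics/top0.png

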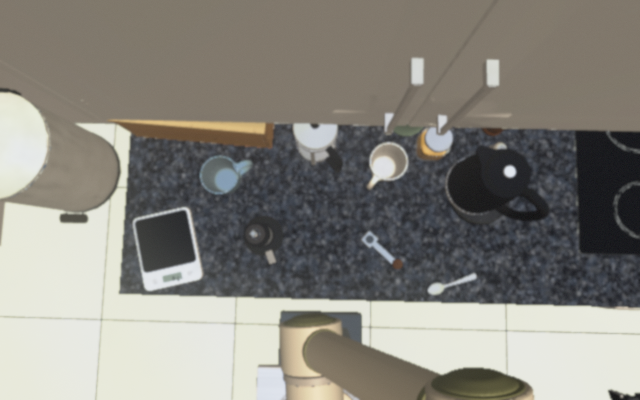

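View pics/scene0.png

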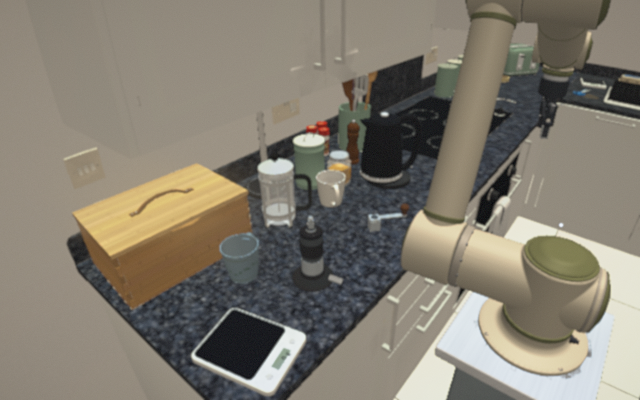

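The top view shows the crank, with its hub near (369,239) and knob near (397,264), and the grinder near (258,232). The scene view shows the shaft near (311,222) and the crank's hub near (374,222). I'll enlarge both.

```bash
cat > h.py <<'E'
import numpy as np, cv2
from rig import env, optics
def K(c):
    f=200/np.tan(np.radians(c["fov_y"]/2)); return np.array([[f,0,c["cx"]],[0,f,c["cy"]],[0,0,1.]])
def ray(c,uv):
    p=cv2.undistortPoints(np.array([[uv]],float),K(c),c["D"])[0,0]
    return c["T"][:3,3], c["T"][:3,:3]@np.array([p[0],p[1],1])
def plane(c,uv,z):
    o,d=ray(c,uv); return o+d*(z-o[2])/d[2]
def proj(c,P):
    T=np.linalg.inv(c["T"]); r=cv2.Rodrigues(T[:3,:3])[0]
    return cv2.projectPoints(np.array(P,float).reshape(-1,1,3),r,T[:3,3],K(c),c["D"])[0][:,0]
def two(c1,u1,c2,u2):
    o1,d1=ray(c1,u1);o2,d2=ray(c2,u2)
    s=np.linalg.lstsq(np.c_[d1,-d2],o2-o1,rcond=None)[0]
    a,b=o1+s[0]*d1,o2+s[1]*d2; return (a+b)/2,np.linalg.norm(a-b)
E
python3 - <<'E'
from h import *
t=cv2.imread("pics/top0.png"); s=cv2.imread("pics/scene0.png")
f=lambda im,x,y:cv2.resize(im[y:y+50,x:x+66],None,fx=6,fy=6,interpolation=cv2.INTER_CUBIC)
cv2.imwrite("pics/crops.png",np.vstack([np.hstack([f(t,350,225),f(t,230,205)]),np.hstack([f(s,350,195),f(s,280,205)])]))
c=optics.calibration("top")
print(plane(c,(369,239),.038),plane(c,(397,264),.054),plane(c,(258,232),.16),plane(c,(220,175),.09),plane(c,(386,162),.09))
E
```

```text
[ 0.47603977 -0.11298538  0.038     ] [ 0.416496   -0.18038381  0.054     ] [0.4829675  0.14729827 0.16      ] [0.6205999 0.255081  0.09     ] [ 0.66171678 -0.14617502  0.09      ]
```

View pics/crops.png

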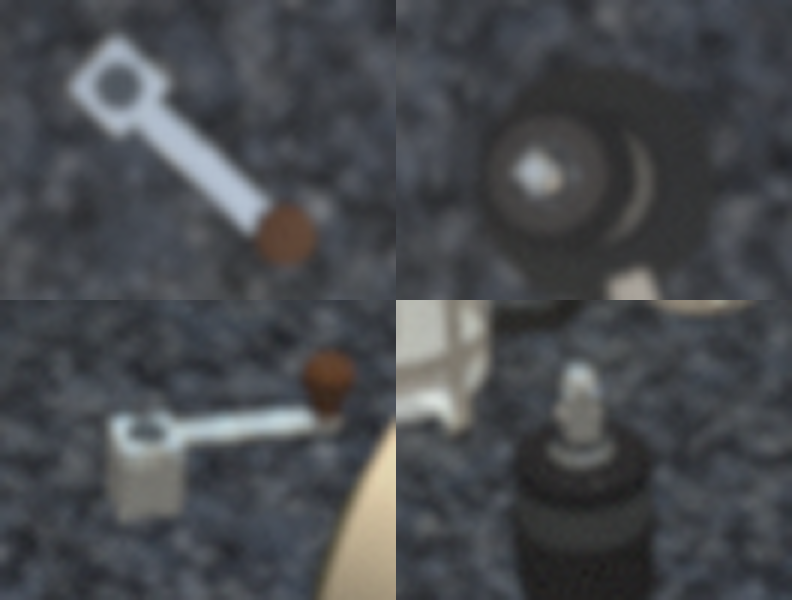

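The hub's top in the top image is centred at about (369.5,239), with the knob at (397.5,264) and the shaft's nose near (254,233). I'll move above the crank for a close wrist look.

```bash
python3 -m jog '[{"linear":[0.83,-0.59,0],"roll":0},{"linear":[0.83,-0.59,0],"roll":0},{"linear":[0.83,-0.59,0],"roll":0},{"linear":[0.83,-0.59,0],"roll":0},{"linear":[0.83,-0.59,0],"roll":0},{"linear":[0.83,-0.59,0],"roll":0},{"linear":[0.83,-0.59,0],"roll":0},{"linear":[0.83,-0.59,0],"roll":0},{"linear":[0.83,-0.59,0],"roll":0},{"linear":[0.83,-0.59,0],"roll":0},{"linear":[0.83,-0.59,0],"roll":0},{"linear":[0.83,-0.59,0],"roll":0}]' 1 && python3 -m jog '[{"linear":[0.52,-0.37,0.5],"roll":0},{"linear":[0,0,0.5],"roll":-1},{"linear":[0,0,0],"roll":-1},{"linear":[0,0,0],"roll":-1},{"linear":[0,0,0],"roll":-1},{"linear":[0,0,0],"roll":-1},{"linear":[0,0,0],"roll":-1},{"linear":[0,0,0],"roll":-0.2},{"linear":[0,0,0],"roll":0},{"linear":[0,0,0],"roll":0}]'
python3 - <<'E'
from h import *
s=env.observe(); c=optics.calibration("wrist"); im=optics.get_image("wrist"); 
print(s["time_s"],s["position"],s["tool_rot"],s["q"])
import pickle; pickle.dump(c,open("w1.pkl","wb"))
cv2.imwrite("pics/w1.png",im[:,:,::-1])
E
```

```text
time_s: 1.15
position: [0.4614, -0.1311, 0.2313]
tool_rot: [[0.953, 0.304, -0.0], [0.304, -0.953, -0.0], [-0.0, -0.0, -1.0]]
ft_force: [1.0, -0.3, -0.4]
grip_width: 0.0852
gripper_force: 0.0
time_s: 1.98
position: [0.4759, -0.1127, 0.1912]
tool_rot: [[0.662, 0.75, -0.0], [0.75, -0.662, 0.0], [-0.0, -0.0, -1.0]]
ft_force: [-0.3, 0.1, 0.5]
grip_width: 0.0854
gripper_force: 0.0
1.9833 [ 0.47589002 -0.11265208  0.19124386] [[ 6.61858532e-01  7.49628729e-01 -2.29599217e-04]
 [ 7.49628760e-01 -6.61858528e-01  1.02591763e-04]
 [-7.50564668e-05 -2.40015410e-04 -9.99999968e-01]] [-2.72196377e+01  1.77923109e+01  8.76644699e+01 -8.19617609e-04
  7.45576061e+01  1.42223508e+01]
```

View pics/w1.png

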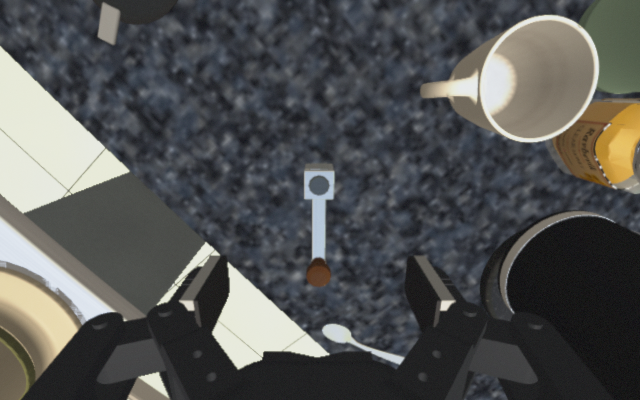

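The wrist view shows the hub top centred near (319,185), the arm running down to the knob at (318,272), and the hub's square edges almost aligned with the picture. I'll measure it exactly from its outline.

```bash
python3 - <<'E'
from h import *
import pickle
c=pickle.load(open("w1.pkl","rb")); im=cv2.imread("pics/w1.png")
g=im.min(2).astype(int); m=(g>125).astype(np.uint8); m[:165]=0;m[262:]=0;m[:,:300]=0;m[:,340:]=0
print([(y,int(np.nonzero(m[y])[0].min()),int(np.nonzero(m[y])[0].max())) for y in range(165,262,4) if m[y].any()])
# dark hole in the top
h=((g<125)[174:196,309:330]).astype(np.uint8)
n,l,st,ce=cv2.connectedComponentsWithStats(h); print(st,ce+[309,174])
top=m.copy(); top[:173]=0; top[199:]=0
cs=max(cv2.findContours(top,cv2.RETR_EXTERNAL,cv2.CHAIN_APPROX_NONE)[0],key=cv2.contourArea)
P=np.array([plane(c,p[0],.038)[:2] for p in cs],np.float32)
r=cv2.minAreaRect(P*1000); print("top rect mm",r)
ys,xs=np.nonzero(m[205:255]); A=np.array([plane(c,(x,y+205),.038)[:2] for x,y in zip(xs,ys)],np.float32)
v=cv2.fitLine(A,cv2.DIST_L2,0,.01,.01).ravel(); print("arm",v,np.degrees(np.arctan2(v[1],v[0])))
hc=[np.array(q) for q in ce[1:]]; 
for q in hc: print(plane(c,q,.038))
R=env.observe()["tool_rot"]; print("tool x ang",np.degrees(np.arctan2(R[1,0],R[0,0])))
E
```

```text
[(169, 311, 319), (173, 304, 333), (177, 304, 334), (181, 304, 334), (185, 304, 333), (189, 304, 334), (193, 304, 333), (197, 304, 333), (201, 312, 325), (205, 312, 325), (209, 312, 325), (213, 312, 324), (217, 312, 324), (221, 312, 324), (225, 312, 325), (229, 312, 325), (233, 312, 324), (237, 312, 324), (241, 312, 325), (245, 312, 325), (249, 312, 324), (253, 312, 324), (257, 312, 337)]
[[  0   0  21  22 150]
 [  0   1  21  20 312]] [[319.76       183.61333333]
 [318.63461538 184.92628205]]
top rect mm ((475.8974304199219, -115.97608947753906), (25.850313186645508, 30.203535079956055), 48.48607635498047)
arm [ 0.6631301   0.74850416  0.44378555 -0.15125273] 48.460964
[0.37680838 0.18805902 0.038     ]
tool x ang 48.575382323452686
```

```bash
python3 - <<'E'
from h import *
import pickle
c=pickle.load(open("w1.pkl","rb")); im=cv2.imread("pics/w1.png")
print(im[160:206,308].min(1)); print(im[160:206,330].min(1)); print(im[178,298:340].min(1))
s=env.observe(); R=s["tool_rot"]
for n,q,z in (("hole",(318.63,184.93),.038),("low edge",(318.6,199.5),.038),("knob",(318,272),.06)):
    p=plane(c,q,z); print(n,p,"tool mm",1000*R.T@(p-s["position"]))
E
```

```text
[ 57  55  63  81  94  95  93  95 104 115 129 172 173 177 176 174 176 176
 176 177 178 174 170 161 148 136 143 162 176 177 178 177 178 181 181 181
 179 179 168 123  81  76  72  71  67  62]
[ 45  50  55  74  93  96  95  93  97 104 124 174 175 176 177 178 178 178
 178 181 182 181 179 181 171 165 170 180 182 183 182 181 178 182 183 183
 180 180 172 135  66  48  52  51  52  48]
[ 47  48  53  57  53  77 163 181 177 175 176 174 168 143 104  78  77  78
  79  82  81  79  80  81  79  79  82 100 143 168 176 178 178 177 179 178
 124  65  51  45  45  46]
hole [ 0.47614638 -0.11519151  0.038     ] tool mm [ -1.75374093   1.89258518 153.27032733]
low edge [ 0.4660204  -0.12662244  0.038     ] tool mm [-17.02465113   1.86294392 153.27079761]
knob [ 0.41893296 -0.17891273  0.06      ] tool mm [-87.3886428    1.14893684 131.27305908]
```

Both features agree: the hub axis sits at tool (-1.9, +1.9) mm and yaw is right within 0.1°. I'll descend to TCP z ≈ 7 mm and grip.

```bash
python3 -m jog '[{"linear":[-0.047,0.047,0.9],"roll":0},{"linear":[0,0,0.9],"roll":0},{"linear":[0,0,0.9],"roll":0},{"linear":[0,0,0.9],"roll":0},{"linear":[0,0,0.5],"roll":0},{"linear":[0,0,0.3],"roll":0},{"linear":[0,0,0.2],"roll":0},{"linear":[0,0,0],"roll":0},{"linear":[0,0,0],"roll":0}]' 1 && python3 -m jog '[{"linear":[0,0,0],"roll":0},{"linear":[0,0,0],"roll":0},{"linear":[0,0,0],"roll":0},{"linear":[0,0,0],"roll":0},{"linear":[0,0,0],"roll":0},{"linear":[0,0,0],"roll":0},{"linear":[0,0,0],"roll":0},{"linear":[0,0,0],"roll":0},{"linear":[0,0,0],"roll":0},{"linear":[0,0,0],"roll":0}]' -1 50
```

```text
time_s: 2.78
position: [0.4764, -0.1154, 0.0077]
tool_rot: [[0.661, 0.751, 0.0], [0.751, -0.661, -0.0], [0.0, 0.0, -1.0]]
ft_force: [0.7, 0.4, 0.1]
grip_width: 0.0854
gripper_force: 0.0
time_s: 3.62
position: [0.4763, -0.1154, 0.0079]
tool_rot: [[0.66, 0.751, 0.001], [0.751, -0.66, -0.0], [0.0, 0.001, -1.0]]
ft_force: [-1.4, 0.6, 6.0]
grip_width: 0.0293
gripper_force: 50.0
```

```bash
python3 -m jog '[{"linear":[0,0,-0.3],"roll":0},{"linear":[0,0,-0.9],"roll":0},{"linear":[0,0,-0.9],"roll":0},{"linear":[0,0,-0.9],"roll":0},{"linear":[0,0,-0.9],"roll":0},{"linear":[0,0,-0.9],"roll":0},{"linear":[0,0,-0.9],"roll":0},{"linear":[0,0,0],"roll":0},{"linear":[0,0,0],"roll":0}]'
python3 - <<'E'
from h import *
a,b=optics.calibration("top"),optics.calibration("scene")
p,e=two(a,(253.7,233.2),b,(310.2,215.5)); print(p,e, plane(a,(253.7,233.2),.178))
s=env.observe();R=s["tool_rot"]; print(s["q"],s["position"],"shaft in tool mm",1000*R.T@(p-s["position"]), s["ft_force"],s["wrist_torque"])
E
```

```text
time_s: 4.37
position: [0.4764, -0.1154, 0.2365]
tool_rot: [[0.66, 0.751, 0.003], [0.751, -0.66, -0.001], [0.001, 0.003, -1.0]]
ft_force: [-1.0, 0.6, -1.6]
grip_width: 0.0294
gripper_force: 50.3
[0.48000705 0.15381895 0.18186529] 0.0013624508686574926 [0.47957245 0.15399613 0.178     ]
[-2.74865877e+01  1.54737814e+01  8.30271715e+01  9.23595706e-04
  8.13133453e+01  1.38168859e+01] [ 0.47636964 -0.11538476  0.2365072 ] shaft in tool mm [ 204.58976978 -175.12629109   54.253214  ] [-1.02539445  0.59185934 -1.60218848] [ 0.02192458 -0.02205616 -0.01657427]
```

```bash
python3 -m jog '[{"linear":[0.6,-0.73,0],"roll":0},{"linear":[0.6,-0.73,0],"roll":0},{"linear":[0.6,-0.73,0],"roll":0},{"linear":[0.6,-0.73,0],"roll":0},{"linear":[0.6,-0.73,0],"roll":0},{"linear":[0.6,-0.73,0],"roll":0},{"linear":[0,0,0],"roll":0},{"linear":[0,0,0],"roll":0},{"linear":[0,0,0],"roll":0}]'
python3 - <<'E'
from h import *
import pickle
s=env.observe(); c=optics.calibration("wrist"); im=optics.get_image("wrist"); 
print(s["position"],s["tool_rot"],proj(c,[.480,.154,.178])); pickle.dump((c,s),open("w2.pkl","wb"))
im=im[:,:,::-1]; cv2.imwrite("pics/w2.png",im)
u,v=proj(c,[.480,.154,.165])[0].astype(int)
cr=cv2.resize(im[v-50:v+50,u-66:u+67],None,fx=6,fy=6,interpolation=cv2.INTER_CUBIC); cv2.imwrite("pics/w2c.png",cr); print("crop origin",u-66,v-50)
E
```

```text
time_s: 5.12
position: [0.4392, 0.1082, 0.2341]
tool_rot: [[0.66, 0.751, -0.003], [0.751, -0.66, -0.0], [-0.002, -0.002, -1.0]]
ft_force: [0.4, -0.6, -2.7]
grip_width: 0.0293
gripper_force: 50.3
[0.43916535 0.10824594 0.23409194] [[ 6.59800122e-01  7.51436859e-01 -2.53892276e-03]
 [ 7.51438692e-01 -6.59802838e-01 -3.27427942e-04]
 [-1.92122987e-03 -1.69180780e-03 -9.99996723e-01]] [[317.38075737 128.98128217]]
crop origin 251 77
```

View pics/w2c.png

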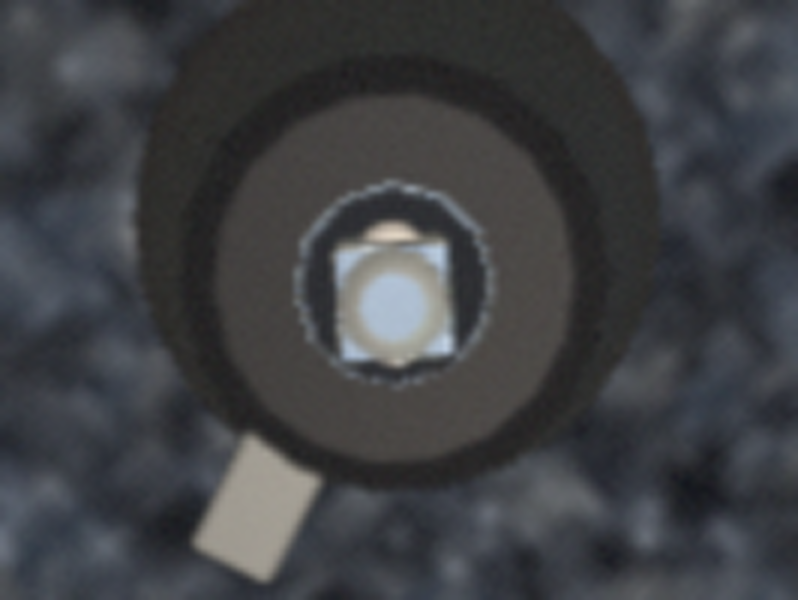

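View pics/w2.png

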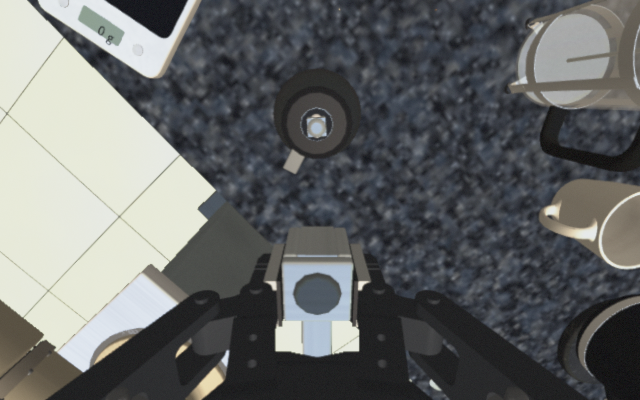

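The wrist view shows the hub held squarely, with its cap centred near (317,293). The shaft nose is at about (315.9,127.4), and the square is turned only about 3° counter-clockwise from the hub. I'll measure the offset between hub and shaft.

```bash
python3 - <<'E'
from h import *
import pickle
c,s=pickle.load(open("w2.pkl","rb")); R=s["tool_rot"]; im=cv2.imread("pics/w2.png"); g=im.min(2)
T=lambda q,z:(1000*R.T@(plane(c,q,z)-s["position"])).round(2)
h=cv2.inRange(g[272:315,292:343],0,115); n,l,st,ce=cv2.connectedComponentsWithStats(h)
k=1+np.argmax(st[1:,4]); q=ce[k]+[292,272]; print(st[1:],ce[1:],"hubcap",q,T(q,s["position"][2]+.0301))
zt=s["position"][2]+.0301
for r in (285,295,305): 
    print(r,g[r,276:290],g[r,344:362])
print("hub left/right edges", T((281.5,300),zt),T((355,300),zt))
for n_,q,z in (("nose",(391.5,305),.180),("washer",(394,283),.152),("lid",(395,278),.146),("sqtl",(335,243),.174),("sqtr",(449,240),.174),("sqbr",(457,354),.174),("sqbl",(342,361),.174)):
    p=((q[0]+.5)/6-.5+251,(q[1]+.5)/6-.5+77); print(n_,p,T(p,z),plane(c,p,z))
E
```

```text
[[   1    1   48   42 1531]] [[24.78772044 21.14696277]] hubcap [316.78772044 293.14696277] [  0.15   0.18 -30.1 ]
285 [143  84  71  65  49  42  87 152 176 180 179 178 180 178] [182 181 181 182 181 183 178 138  76  39  57  68  73  95 180 220 225 224]
295 [ 52  66  69  68  60  36  62 137 172 178 177 179 176 177] [177 179 178 178 178 176 171 104  49  44  68  72  74  62  41  28  33  28]
305 [ 42  61  73  70  64  50  46 107 158 173 178 177 176 178] [181 182 181 182 181 178 148  77  37  59  70  71  70  47  30  31  30  34]
hub left/right edges [ -3.37 -15.09 -30.07] [ -3.37  16.69 -30.12]
nose (315.8333333333333, 127.41666666666666) [62.57 -0.38 53.97] [0.48002601 0.15549578 0.18      ]
washer (316.25, 123.75) [62.85 -0.18 81.97] [0.48028832 0.15556588 0.152     ]
lid (316.4166666666667, 122.91666666666666) [ 6.302e+01 -7.000e-02  8.797e+01] [0.48047025 0.15562365 0.146     ]
sqtl (306.4166666666667, 117.08333333333334) [68.57 -6.41 59.97] [0.47944262 0.16398428 0.174     ]
sqtr (325.4166666666667, 116.58333333333334) [68.87  5.74 59.95] [0.4887644  0.15619039 0.174     ]
sqbr (326.75, 135.58333333333334) [56.86  6.69 59.97] [0.48155436 0.14654274 0.174     ]
sqbl (307.5833333333333, 136.75) [56.13 -5.79 59.99] [0.47169424 0.1542209  0.174     ]
```

```bash
python3 -m jog '[{"linear":[0.5,-0.007,0],"roll":0},{"linear":[0.5,0,0],"roll":0},{"linear":[0.4,0,0],"roll":-0.6},{"linear":[0.16,0,0],"roll":0},{"linear":[0,0,0.4],"roll":0},{"linear":[0,0,0.4],"roll":0},{"linear":[0,0,0.1],"roll":0},{"linear":[0,0,0],"roll":0},{"linear":[0,0,0],"roll":0},{"linear":[0,0,0],"roll":0}]'
python3 - <<'E'
from h import *
s=env.observe(); print(s["position"],s["tool_rot"],s["ft_force"],s["wrist_torque"])
import pickle
w=pickle.load(open("w2.pkl","rb"))[1]; R=s["tool_rot"]
t=w["position"]+w["tool_rot"]@np.array([.0626,-.0002,.060]); hub=s["position"]+R@np.array([.00015,.00018,0])
print("err tool mm",1000*(R.T@(t-hub)))
E
```

```text
time_s: 6.0
position: [0.4807, 0.1554, 0.2002]
tool_rot: [[0.621, 0.784, 0.001], [0.784, -0.621, 0.0], [0.001, 0.001, -1.0]]
ft_force: [-0.1, 0.5, -1.3]
grip_width: 0.0294
gripper_force: 50.3
[0.48071878 0.15537047 0.20020204] [[ 6.20694547e-01  7.84051101e-01  1.46632823e-03]
 [ 7.84051862e-01 -6.20695312e-01  8.70934247e-05]
 [ 9.78428756e-04  1.09561897e-03 -9.99998921e-01]] [-0.09203676  0.47500145 -1.27662435] [-0.00318122 -0.03952239  0.00482464]
err tool mm [-0.49680592 -0.65925957 26.22900338]
```

```bash
python3 -m jog '[{"linear":[-0.012,-0.016,0.1],"roll":0},{"linear":[0,0,0.1],"roll":0},{"linear":[0,0,0.05],"roll":0},{"linear":[0,0,0.05],"roll":0},{"linear":[0,0,0.05],"roll":0},{"linear":[0,0,0],"roll":0},{"linear":[0,0,0],"roll":0}]'
python3 -c "
from h import *
s=env.observe(); print(s['position'],s['tool_rot'].T@s['ft_force'],s['wrist_torque'],'above seat',s['position'][2]-.1599)"
```

```text
time_s: 6.58
position: [0.4795, 0.1558, 0.1853]
tool_rot: [[0.62, 0.785, -0.0], [0.785, -0.62, -0.0], [-0.0, -0.0, -1.0]]
ft_force: [0.9, 0.4, -1.1]
grip_width: 0.0292
gripper_force: 50.3
[0.47949015 0.15581597 0.18526239] [0.86211557 0.5130242  1.12416215] [-0.03309671 -0.03011733  0.0605287 ] above seat 0.02536239078353475
```

```bash
cat > p.py <<'E'
from h import *
s=env.observe(); R=s['tool_rot']; print(s['position'].round(5),'F tool',(R.T@s['ft_force']).round(2),'M tool',(R.T@s['wrist_torque']).round(3),'above seat mm',round(1000*(s['position'][2]-.1599),2),'ang',np.degrees(np.arctan2(R[1,0],R[0,0])).round(2),'tilt',R[:2,2].round(4),s['q'][5].round(1))
E
python3 -m jog '[{"linear":[0,0,0.025],"roll":0},{"linear":[0,0,0.025],"roll":0},{"linear":[0,0,0.025],"roll":0},{"linear":[0,0,0.025],"roll":0},{"linear":[0,0,0],"roll":0},{"linear":[0,0,0],"roll":0}]'; python3 p.py
```

```text
time_s: 7.08
position: [0.4795, 0.1558, 0.1813]
tool_rot: [[0.62, 0.785, -0.0], [0.785, -0.62, -0.0], [-0.0, -0.0, -1.0]]
ft_force: [0.1, -0.1, -1.6]
grip_width: 0.0295
gripper_force: 50.3
[0.47948 0.15579 0.18128] F tool [0.01 0.12 1.58] M tool [-0.03   0.051  0.033] above seat mm 21.38 ang 51.69 tilt [-0.0001 -0.    ] 42.8
```

```bash
python3 -m jog '[{"linear":[0,0,0.025],"roll":0},{"linear":[0,0,0.025],"roll":0},{"linear":[0,0,0.025],"roll":0},{"linear":[0,0,0],"roll":0},{"linear":[0,0,0],"roll":0}]'; python3 p.py
```

```text
time_s: 7.5
position: [0.4795, 0.1558, 0.1783]
tool_rot: [[0.62, 0.785, -0.0], [0.785, -0.62, -0.0], [-0.0, -0.0, -1.0]]
ft_force: [0.8, -0.5, -1.1]
grip_width: 0.0296
gripper_force: 50.3
[0.47947 0.15579 0.17828] F tool [0.09 0.99 1.07] M tool [0.008 0.031 0.009] above seat mm 18.38 ang 51.69 tilt [-0.0001 -0.    ] 42.8
```

The bore is on the square with almost no force. I'll continue down to just above the balls.

```bash
python3 -m jog '[{"linear":[0,0,0.025],"roll":0},{"linear":[0,0,0.025],"roll":0},{"linear":[0,0,0.025],"roll":0},{"linear":[0,0,0.02],"roll":0},{"linear":[0,0,0],"roll":0},{"linear":[0,0,0],"roll":0}]'; python3 p.py
```

```text
time_s: 8.0
position: [0.4795, 0.1558, 0.1745]
tool_rot: [[0.62, 0.785, -0.0], [0.785, -0.62, -0.0], [-0.0, -0.0, -1.0]]
ft_force: [0.3, -0.2, -1.3]
grip_width: 0.0292
gripper_force: 50.3
[0.47946 0.15579 0.17448] F tool [0.02 0.41 1.35] M tool [0.027 0.023 0.008] above seat mm 14.58 ang 51.69 tilt [-0.0001 -0.    ] 42.8
```

```bash
python3 -m jog '[{"linear":[0,0,0.0125],"roll":0},{"linear":[0,0,0.0125],"roll":0},{"linear":[0,0,0.0125],"roll":0},{"linear":[0,0,0],"roll":0},{"linear":[0,0,0],"roll":0}]'; python3 p.py; python3 -m jog '[{"linear":[0,0,0.0125],"roll":0},{"linear":[0,0,0],"roll":0}]'; python3 p.py
```

```text
time_s: 8.42
position: [0.4795, 0.1558, 0.173]
tool_rot: [[0.62, 0.785, -0.0], [0.785, -0.62, -0.0], [-0.0, -0.0, -1.0]]
ft_force: [-0.6, -0.2, -2.0]
grip_width: 0.0295
gripper_force: 50.3
[0.47948 0.1558  0.173  ] F tool [-0.56 -0.32  1.99] M tool [-0.053  0.047 -0.005] above seat mm 13.1 ang 51.69 tilt [-0.0001 -0.    ] 42.8
time_s: 8.58
position: [0.4795, 0.1558, 0.1725]
tool_rot: [[0.62, 0.785, -0.0], [0.785, -0.62, -0.0], [-0.0, 0.0, -1.0]]
ft_force: [-0.4, 0.2, -1.5]
grip_width: 0.029
gripper_force: 50.3
[0.47949 0.15578 0.17249] F tool [-0.09 -0.41  1.52] M tool [-0.012 -0.035  0.014] above seat mm 12.59 ang 51.69 tilt [-0. -0.] 42.8
```

```bash
for i in 1; do python3 -m jog '[{"linear":[0,0,0.0125],"roll":0},{"linear":[0,0,0],"roll":0}]'; python3 p.py;  python3 -m jog '[{"linear":[0,0,0.0125],"roll":0},{"linear":[0,0,0],"roll":0}]'|grep ft; python3 p.py; done
```

```text
time_s: 8.75
position: [0.4795, 0.1558, 0.1721]
tool_rot: [[0.62, 0.785, 0.0], [0.785, -0.62, -0.0], [0.0, 0.0, -1.0]]
ft_force: [0.2, -0.1, -1.2]
grip_width: 0.0294
gripper_force: 50.4
[0.47951 0.15577 0.17207] F tool [0.05 0.24 1.21] M tool [ 0.077 -0.061  0.   ] above seat mm 12.17 ang 51.69 tilt [ 0.0001 -0.    ] 42.8
ft_force: [-0.8, -0.9, 0.8]
[0.47958 0.15576 0.17171] F tool [-1.18 -0.05 -0.85] M tool [ 0.028 -0.104  0.004] above seat mm 11.81 ang 51.69 tilt [ 0.0004 -0.0001] 42.8
```

```bash
python3 -m jog '[{"linear":[0,0,0.0125],"roll":0},{"linear":[0,0,0],"roll":0}]'|grep ft; python3 p.py;  python3 -m jog '[{"linear":[0,0,0.0125],"roll":0},{"linear":[0,0,0],"roll":0}]'|grep ft; python3 p.py
```

```text
ft_force: [-1.7, -0.5, 2.7]
[0.47962 0.15573 0.17132] F tool [-1.45 -1.01 -2.74] M tool [ 0.011 -0.227  0.02 ] above seat mm 11.42 ang 51.69 tilt [ 0.0006 -0.0001] 42.8
ft_force: [-0.7, -0.5, 3.7]
[0.47971 0.15575 0.17085] F tool [-0.83 -0.22 -3.67] M tool [-0.018 -0.196 -0.036] above seat mm 10.95 ang 51.69 tilt [ 0.0009 -0.0001] 42.8
```

```bash
python3 -m jog '[{"linear":[-0.004,0,0.0125],"roll":0},{"linear":[0,0,0],"roll":0}]'|grep ft; python3 p.py;  python3 -m jog '[{"linear":[0,0,0.0125],"roll":0},{"linear":[0,0,0],"roll":0}]'|grep ft; python3 p.py
```

```text
ft_force: [0.4, -1.3, 4.0]
[0.47967 0.15567 0.17032] F tool [-0.78  1.08 -3.98] M tool [-0.06  -0.083 -0.045] above seat mm 10.42 ang 51.69 tilt [0.0011 0.0001] 42.8
ft_force: [1.6, -0.9, 0.4]
[0.47954 0.15561 0.16941] F tool [ 0.3   1.84 -0.39] M tool [-0.279 -0.015 -0.033] above seat mm 9.51 ang 51.69 tilt [ 0.0003 -0.0001] 42.8
```

The push passed the balls at about 5 to 6 N. I'll slide on.

```bash
python3 -m jog '[{"linear":[0,0.005,0.0125],"roll":0},{"linear":[0,0,0.0125],"roll":0},{"linear":[0,0,0.0125],"roll":0},{"linear":[0,0,0],"roll":0}]'|grep ft; python3 p.py;  python3 -m jog '[{"linear":[0,0,0.0125],"roll":0},{"linear":[0,0,0.0125],"roll":0},{"linear":[0,0,0.0125],"roll":0},{"linear":[0,0,0],"roll":0}]'|grep ft; python3 p.py
```

```text
ft_force: [0.4, -1.2, -1.9]
[0.47944 0.1555  0.16762] F tool [-0.66  1.09  1.94] M tool [-0.206 -0.049 -0.001] above seat mm 7.72 ang 51.69 tilt [-0.0006 -0.0001] 42.8
ft_force: [1.1, 0.1, 0.5]
[0.47947 0.15556 0.16644] F tool [ 0.8   0.78 -0.49] M tool [-0.051 -0.023 -0.016] above seat mm 6.54 ang 51.69 tilt [-0.0002  0.    ] 42.8
```

```bash
python3 -m jog '[{"linear":[0,0,0.0125],"roll":0},{"linear":[0,0,0.0125],"roll":0},{"linear":[0,0,0.0125],"roll":0},{"linear":[0,0,0],"roll":0}]'|grep ft; python3 p.py;  python3 -m jog '[{"linear":[0,0,0.0125],"roll":0},{"linear":[0,0,0.0125],"roll":0},{"linear":[0,0,0],"roll":0}]'|grep ft; python3 p.py
```

```text
ft_force: [0.8, -0.7, -0.3]
[0.47948 0.1555  0.16481] F tool [-0.12  1.05  0.26] M tool [-0.123  0.052  0.052] above seat mm 4.91 ang 51.69 tilt [-0.0003 -0.0001] 42.8
ft_force: [0.1, 0.4, -1.0]
[0.47944 0.1555  0.16376] F tool [ 0.36 -0.14  1.01] M tool [-0.172  0.027 -0.062] above seat mm 3.86 ang 51.69 tilt [-0.0004 -0.0001] 42.8
```

```bash
python3 -m jog '[{"linear":[0,0,0.0125],"roll":0},{"linear":[0,0,0.0125],"roll":0},{"linear":[0,0,0],"roll":0}]'|grep ft; python3 p.py;  python3 -m jog '[{"linear":[0,0,0.0125],"roll":0},{"linear":[0,0,0.0125],"roll":0},{"linear":[0,0,0],"roll":0}]'|grep ft; python3 p.py
```

```text
ft_force: [0.3, -1.1, -4.5]
[0.47939 0.15551 0.16264] F tool [-0.65  0.94  4.48] M tool [-0.239 -0.025 -0.027] above seat mm 2.74 ang 51.69 tilt [-0.0007 -0.0001] 42.8
ft_force: [0.3, -0.1, -5.5]
[0.4793  0.15558 0.16158] F tool [0.07 0.28 5.54] M tool [-0.075  0.08  -0.031] above seat mm 1.68 ang 51.69 tilt [-0.0009  0.    ] 42.8
```

Now the balls are drawing the hub down, so I'll continue to the seat.

```bash
python3 -m jog '[{"linear":[0,0,0.0125],"roll":0},{"linear":[0,0,0.0125],"roll":0},{"linear":[0,0,0],"roll":0}]'|grep ft; python3 p.py;  python3 -m jog '[{"linear":[0,0,0.0125],"roll":0},{"linear":[0,0,0],"roll":0}]'|grep ft; python3 p.py
```

```text
ft_force: [-0.6, -0.3, -2.5]
[0.47944 0.15557 0.1609 ] F tool [-0.62 -0.29  2.48] M tool [-0.012 -0.068  0.01 ] above seat mm 1.0 ang 51.69 tilt [-0.0004  0.    ] 42.8
ft_force: [0.1, 0.9, -1.8]
[0.47952 0.15553 0.16051] F tool [ 0.74 -0.46  1.8 ] M tool [ 0.011 -0.016 -0.004] above seat mm 0.61 ang 51.69 tilt [-0.  0.] 42.8
```

```bash
python3 -m jog '[{"linear":[0,0,0.0125],"roll":0},{"linear":[0,0,0],"roll":0}]'|grep ft; python3 p.py;  python3 -m jog '[{"linear":[0,0,0.01],"roll":0},{"linear":[0,0,0],"roll":0},{"linear":[0,0,0],"roll":0}]'|grep ft; python3 p.py
```

```text
ft_force: [-0.5, 0.5, -1.6]
[0.47957 0.15554 0.16004] F tool [ 0.09 -0.69  1.56] M tool [-0.037 -0.002 -0.01 ] above seat mm 0.14 ang 51.69 tilt [0.0001 0.    ] 42.8
ft_force: [-1.1, 0.2, 1.1]
[0.47961 0.15557 0.15987] F tool [-0.55 -0.94 -1.12] M tool [ 0.096 -0.161  0.003] above seat mm -0.03 ang 51.69 tilt [0.0004 0.0001] 42.8
```

```bash
python3 -m jog '[{"linear":[0,0,0.006],"roll":0},{"linear":[0,0,0],"roll":0},{"linear":[0,0,0],"roll":0},{"linear":[0,0,0],"roll":0},{"linear":[0,0,0],"roll":0.2},{"linear":[0,0,0],"roll":0.4},{"linear":[0,0,0],"roll":0.5},{"linear":[0,0,0],"roll":0.5},{"linear":[0,0,0],"roll":0.4},{"linear":[0,0,0],"roll":0},{"linear":[0,0,0],"roll":0}]'|grep ft; python3 p.py
```

```text
ft_force: [-1.2, -0.5, 5.5]
[0.47982 0.15536 0.15982] F tool [-1.23 -0.44 -5.51] M tool [ 0.017 -0.308 -0.028] above seat mm -0.08 ang 41.69 tilt [ 0.001  -0.0004] 52.8
```

It is seated: the height is steady and the push force is rising. I'll ease the push and turn clockwise.

```bash
python3 -m jog '[{"linear":[-0.005,0,-0.01],"roll":0.2},{"linear":[0,0,0],"roll":0.4},{"linear":[0,0,0],"roll":0.6},{"linear":[0,0,0],"roll":0.6},{"linear":[0,0,0],"roll":0.6},{"linear":[0,0,0],"roll":0.6},{"linear":[0,0,0],"roll":0.6},{"linear":[0,0,0],"roll":0.4},{"linear":[0,0,0],"roll":0}]'|grep ft; python3 p.py
```

```text
ft_force: [-0.1, -1.1, 1.6]
[0.4797  0.15538 0.15986] F tool [-0.46  0.96 -1.56] M tool [-0.098  0.007 -0.001] above seat mm -0.04 ang 21.59 tilt [ 0.0008 -0.0001] 72.9
```

```bash
python3 -m jog '[{"linear":[0,0,0],"roll":0.3},{"linear":[0,0,0],"roll":0.6},{"linear":[0,0,0],"roll":0.6},{"linear":[0,0,0],"roll":0.6},{"linear":[0,0,0],"roll":0.6},{"linear":[0,0,0],"roll":0.6},{"linear":[0,0,0],"roll":0.6},{"linear":[0,0,0],"roll":0.6}]'|grep ft; python3 p.py;python3 -m jog '[{"linear":[0,0,0],"roll":0.6},{"linear":[0,0,0],"roll":0.6},{"linear":[0,0,0],"roll":0.6},{"linear":[0,0,0],"roll":0.6},{"linear":[0,0,0],"roll":0.6},{"linear":[0,0,0],"roll":0.5},{"linear":[0,0,0],"roll":0},{"linear":[0,0,0],"roll":0}]'|grep ft; python3 p.py
```

```text
ft_force: [-0.4, -0.3, 1.7]
[0.47968 0.15541 0.15985] F tool [-0.35  0.28 -1.72] M tool [-0.035  0.123 -0.119] above seat mm -0.05 ang -0.9 tilt [0.0007 0.    ] 95.4
ft_force: [1.2, -0.7, 1.4]
[0.47967 0.15544 0.15984] F tool [ 1.34  0.28 -1.44] M tool [ 0.081  0.179 -0.101] above seat mm -0.06 ang -18.21 tilt [0.0007 0.0001] 112.7
```

The burr drag (0.12 N m) is felt. I have turned 70° so far and will finish at about 98°.

```bash
python3 -m jog '[{"linear":[0,0,0],"roll":0.3},{"linear":[0,0,0],"roll":0.6},{"linear":[0,0,0],"roll":0.6},{"linear":[0,0,0],"roll":0.6},{"linear":[0,0,0],"roll":0.6},{"linear":[0,0,0],"roll":0.6},{"linear":[0,0,0],"roll":0.6},{"linear":[0,0,0],"roll":0.6},{"linear":[0,0,0],"roll":0.6},{"linear":[0,0,0],"roll":0.5},{"linear":[0,0,0],"roll":0},{"linear":[0,0,0],"roll":0}]'|grep ft; python3 p.py; python3 -c "
from h import *
cv2.imwrite('pics/w3.png',optics.get_image('wrist')[:,:,::-1])"
```

```text
ft_force: [1.9, 0.7, 1.4]
[0.4797  0.15548 0.15987] F tool [ 0.82 -1.86 -1.41] M tool [ 0.325  0.155 -0.042] above seat mm -0.03 ang -46.17 tilt [0.0008 0.0002] 140.7
```

View pics/w3.png

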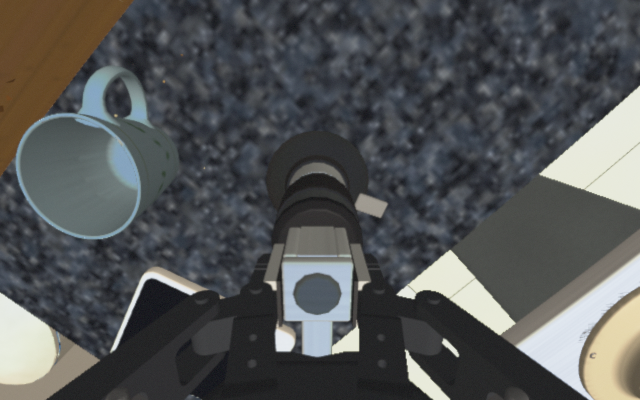

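The hub sits on the lid and is still held squarely, cap at (317,293). I'll release and withdraw upwards.

```bash
python3 -m jog '[{"linear":[0,0,0],"roll":0},{"linear":[0,0,0],"roll":0},{"linear":[0,0,0],"roll":0},{"linear":[0,0,0],"roll":0},{"linear":[0,0,0],"roll":0},{"linear":[0,0,0],"roll":0},{"linear":[0,0,0],"roll":0},{"linear":[0,0,0],"roll":0}]' 1; python3 -m jog '[{"linear":[0,0,-0.2],"roll":0},{"linear":[0,0,-0.4],"roll":0},{"linear":[0,0,-0.7],"roll":0},{"linear":[0,0,-0.7],"roll":0},{"linear":[0,0,-0.7],"roll":0},{"linear":[0,0,-0.5],"roll":0},{"linear":[0,0,0],"roll":0},{"linear":[0,0,0],"roll":0},{"linear":[0,0,0],"roll":0}]'; python3 -c "
from h import *
import pickle
s=env.observe();c=optics.calibration('wrist');pickle.dump((c,s),open('w4.pkl','wb'))
cv2.imwrite('pics/w4.png',optics.get_image('wrist')[:,:,::-1])"
```

```text
time_s: 16.88
position: [0.4794, 0.1554, 0.1598]
tool_rot: [[0.691, -0.723, -0.0], [-0.723, -0.691, -0.0], [-0.0, 0.0, -1.0]]
ft_force: [-0.8, -0.3, 0.1]
grip_width: 0.0856
gripper_force: 0.0
time_s: 17.63
position: [0.479, 0.1554, 0.2872]
tool_rot: [[0.691, -0.723, -0.001], [-0.723, -0.691, -0.0], [-0.001, 0.001, -1.0]]
ft_force: [0.5, 0.1, -0.5]
grip_width: 0.0854
gripper_force: 0.0
```

View pics/w4.png

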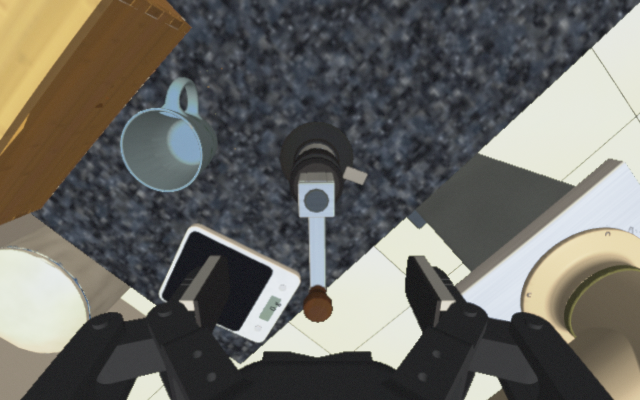

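The crank sits on the grinder with its hub at (317,200) and knob at (318,303), released. I'll check the seated height from the hub's width, then hand in.

```bash
python3 - <<'E'
from h import *
import pickle
c,s=pickle.load(open("w4.pkl","rb")); g=cv2.imread("pics/w4.png").min(2)
r=g[188,290:345]; x=np.nonzero(r>125)[0]; print("width px",x.max()-x.min()+1, 290+x.min())
for z in (.190,.203):
    a=proj(c,[s["position"]*[1,1,0]+[0,0,z]+s["tool_rot"]@np.array([0.005,y,0]) for y in (-.015,.015)]); print(z,a.round(1).tolist())
print(env.close_job())
E
```

```text
width px 36 298
0.19 [[298.5, 195.2], [335.2, 195.1]]
0.203 [[297.5, 200.1], [336.2, 200.1]]
the job is handed in; nothing more can be done
None
```

The crank is refitted and the job is handed in. It clicked home with the push never above about 7 N, turned 98° clockwise with the burr drag felt, and is released. I don't have the judge's result.

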